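Unblank the lamp cradle, then seat a gas cell in its V and hold it down

TASK

The cradle in front of the little lamp head is still closed with its blanking plate: draw the plate straight up out of its slot and lay it flat on the open bench, clear of the cradle. Then lay the gas cell (the steel tube with a hexagon nut at each end) into the V, ports upward and its middle between the two V cheeks, and press it firmly down on both sides of the V so that I can fit the straps over it. Finish like that: still gripping the cell and pressing it down, without letting go.

Things in the scene. Friction and masses are not known exactly. Their poses are not given: they have to be found in the camera images.
- cradle: Fixed aluminium cradle; origin on the bench under the V's middle, x along the V toward the lamp head, z up. Base x -50..134, y +-42, top 13 high. All in mm. Two 90-degree V cheeks 14 thick at x = +-30, tops 48 high, strap studs (y +-28) to 59. Plate slot at x = 46 (7 wide, guides y 21..33 each side, 53 high). Lamp head x 93..131, y +-31, 63 high, faces the slot.
- cradle_seat (a point): Where the middle of the gas cell's axis comes to lie when it is seated: 44 mm above the cradle's origin, midway between the two cheeks; same axes as the cradle (x along the V). Between the cheeks 46 mm are free along x, and the base lies 31 mm below this point, so fingers fit in beside the barrel.
- strip_left: White slippery PTFE wear strip on the V faces at the cradle's +y side of both cheeks: one of the two lines the barrel rests on. Same origin and axes as the cradle.
- strip_right: White slippery PTFE wear strip on the V faces at the cradle's -y side of both cheeks: the other line the barrel rests on. Same origin and axes as the cradle.
- plate_mid (a point): Centre of the loose dark steel blanking plate, 4 thick (x) x 50 wide (y) x 78 mm tall (z), 60 g. It starts upright in the cradle's slot (x along the cradle's x), its foot on the base, top edge 91 mm above the bench, lower 40 mm in the guides with 1.4 mm play each face. It is loose: lift it by the faces at its top edge.
- open_bench (a point): Middle of a patch of open bench beside the cradle, a good place for the plate (any other clear place serves too). About 70 mm along world x and 90 mm along world y stay free here at every start; nothing marks it.
- cell_mid (a point): Centre of the loose gas cell, which lies on the bench: steel barrel 26 mm diameter, 120 long along x between two brass hexagon nuts (x 60..76 each end, 34 mm across flats), about 0.28 kg. The centre is 17 mm above the bench, on the axis. z points up through the two capped ports on top of the nuts (29 mm above the axis). Grip the barrel at its middle, across x.
Mind the look-alikes: they are no part of the job. Leave any blue or green look-alike of the part that bears plate_mid alone.

How it is judged:
By the outcome, as a careful person would: the job done as asked, in the order asked, and still so for the second after the job is handed in, while the arm keeps its last pose, push and grip.
It also fails if it takes over 58 s, if anything falls off the work surface, if the arm or the gripper's body presses on something with over 40 N, if the wrist force passes 120 N, or if a joint passes its speed limit or range.

ROBOT

A 6-joint arm with a two-finger parallel gripper is mounted at the origin on a cart in front of the work surface, level with it; the furniture and walls round the work are solid. World frame = base frame: x ahead of the robot, y to its left, z up, the work surface at z = 0. Lengths are in m, angles in degrees, forces in N, time in s.
With the tool pointing down it reaches from about 0.25 to 0.775 m from the base axis. Payload 4 kg.
Tool frame: the origin (TCP) lies between the finger pads; the fingertips stand 22 mm ahead of it and the grasp point (between the pads) lies 3 mm ahead of it (ctrl.tip_reach is the distance from the TCP to the fingertips, in m); z points along the fingers, y is the line along which they close (so a half turn about z gives the same grasp; the last joint's range is limited). The gripper opens to 85 mm and grips with 20 to 120 N. Pads are 22 mm wide; open, the fingers measure 114 mm over their backs; the gripper's body (76 mm by 85 mm) begins 54 mm behind the grasp point. The pads swing forward as they close: fully open they stand 13 mm farther back than shut.
Start: joints at [63.822, 4.996, 78.535, -0, 96.463, -5.907], TCP at [0.191, 0.516, 0.253] pointing down, gripper open.
Joint ranges: [-177.83, 177.83], [-43.37, 116.18], [15.69, 146.23], [-61.86, 241.86], [9.47, 152.12], [-147.06, 147.06]. Speed limits (degrees/s): [159.86, 159.86, 180, 180, 180, 180].

INTERFACE

Orientations are given as [roll, pitch, yaw] about the fixed x, y, z axes, in that order (R = Rz(yaw) Ry(pitch) Rx(roll)).
In Python, from bench import ctrl gives the robot as it stands. The module is installed in compiled form; this text tells all that it offers.
- The arm moves only by the shell command python3 -m jog 'ROWS'. ROWS is JSON, a list of rows, each a list of 5 numbers: the opening, from 0 (shut) to 1 (fully open), then the shift along the tool's x, y, z in cm, then the turn about the tool's z in degrees. A call has 1 to 12 rows; each row is the pose to reach, as a shift and turn from the pose commanded when the call began, along the tool's axes at that moment; what a row does not reach only later rows make up. A row lasts 1/8 s, in which the tool goes at most 62.5 mm and 10.7 degrees, less where a joint would pass 70% of its speed; a pose out of reach is approached as far as the arm can. A call with a gripper value outside its range is refused whole. The fingers move at their own pace and stop on an object; the grip force is fixed at half the most. Time passes only in rows, so rows that repeat a pose let the fingers close. It gives the time, the measured TCP pose, the force, the opening and the grip force at its end, in the units of the state.
- ctrl.get_state(): the state, without advancing time (a new reading comes with each control period).
- ctrl.grab_frame(name): name is "scene" or "top" or "wrist"; returns the picture (480x640x3 uint8, blue, green, red); there is no depth.
- ctrl.camera_info(name): a dict with "mtx" (3x3 intrinsics, pixels), "position" and "rotation" of the camera in the world; the wrist camera has in their place "tool_from_camera" (4x4, takes a point from camera to tool coordinates, whose origin is the TCP and whose axes are the flange's). Camera axes: x right, y down, z forward; pixel columns grow to the right and rows downward; lengths in m; the calibration is good to about 2 mm. A picture is of the moment at which its call begins: read the wrist's pose just before it. camera_info takes no time and is no camera call.
- ctrl.job_done(): hands the job in; it is judged then, once.
The state is a dict: "t": time; "joint_pos": joint angles; "joint_velocities": joint speeds; "effort": joint torques, N m; "position": TCP position; "tcp_rot": TCP orientation; "contact_force": force on the tool from outside, world axes, zero at the start; "ft_torque": the same for the moment, N m; "gripper_width": opening from 0.0 (shut) to 1.0 (fully open); "grasp_force": force on a finger pad.
Only numpy, scipy, OpenCV 4.12 (cv2) and the standard library are available. Lean on these libraries where they do the work, as an engineer would, in place of code of your own. Each camera call takes 0.05 s, during which the arm holds its last target. There are 200 camera calls.

## Working session

There is one attempt and no reset: what is moved stays moved. The work goes in short steps, Python scripts to look and compute and a shell command to move; the robot and the scene stay as the last step left them, time stands still between calls to the robot, and variables do not carry over. Pictures are saved under pics/ and viewed, at most 10 in all, crops included, and the job is handed in when it is done.

```bash
mkdir -p pics
python3 - <<'E'
from bench import ctrl
import cv2,numpy as np
print(ctrl.get_state())
for n in("scene","top","wrist"):
    print(n,ctrl.camera_info(n)); im=ctrl.grab_frame(n); cv2.imwrite(f"pics/{n}0.png",im)
E
```

```text
{'t': 0.0, 'joint_pos': array([ 6.38214909e+01,  5.03981561e+00,  7.86248474e+01,  2.55277623e-04,
        9.64631490e+01, -5.90748635e+00]), 'joint_velocities': array([-0.01522313,  0.06109703, -0.03971661,  0.06344338, -0.04603881,
        0.01983195]), 'effort': array([-1.73831695e-04, -3.51870060e+01, -3.13276470e+01, -1.82548738e-04,
        1.08087435e-02, -2.00310893e-05]), 'position': array([0.19036009, 0.51552783, 0.25213142]), 'tcp_rot': array([-1.79872893e+02, -1.34070905e-02,  1.59728991e+02]), 'contact_force': array([ 0.59072128, -0.29724075, -0.29005521]), 'ft_torque': array([-0.0248959 ,  0.02256753, -0.02655554]), 'grasp_force': 0.0, 'gripper_width': 1.0024788878717414}
scene {'mtx': array([[594.71140903,   0.        , 311.7186306 ],
       [  0.        , 594.71140903, 233.77150543],
       [  0.        ,   0.        ,   1.        ]]), 'position': array([0.05173536, 1.34235636, 0.73043746]), 'rotation': array([-120.87178519,   -1.40988274, -152.70143397])}
top {'mtx': array([[543.29870277,   0.        , 319.58921502],
       [  0.        , 543.29870277, 242.46559493],
       [  0.        ,   0.        ,   1.        ]]), 'position': array([0.41911588, 0.35834311, 1.22479453]), 'rotation': array([-174.98820289,   -0.27016656,  -90.17743188])}
wrist {'mtx': array([[361.99454938,   0.        , 321.6498584 ],
       [  0.        , 361.99454938, 237.65155485],
       [  0.        ,   0.        ,   1.        ]]), 'tool_from_camera': array([[-5.53216014e-04, -9.44618251e-01, -3.28170771e-01,
         8.51442826e-02],
       [ 9.99999744e-01, -6.71165190e-04,  2.46149329e-04,
        -1.72678531e-04],
       [-4.52773947e-04, -3.28170550e-01,  9.44618381e-01,
        -1.21239793e-01],
       [ 0.00000000e+00,  0.00000000e+00,  0.00000000e+00,
         1.00000000e+00]])}
```

View pics/scene0.png

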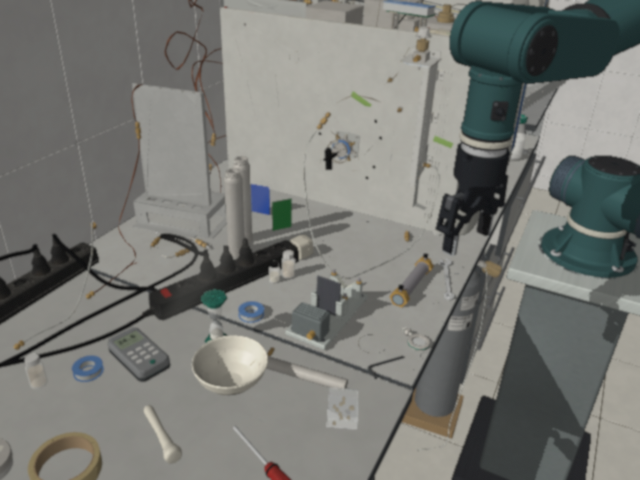

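View pics/top0.png

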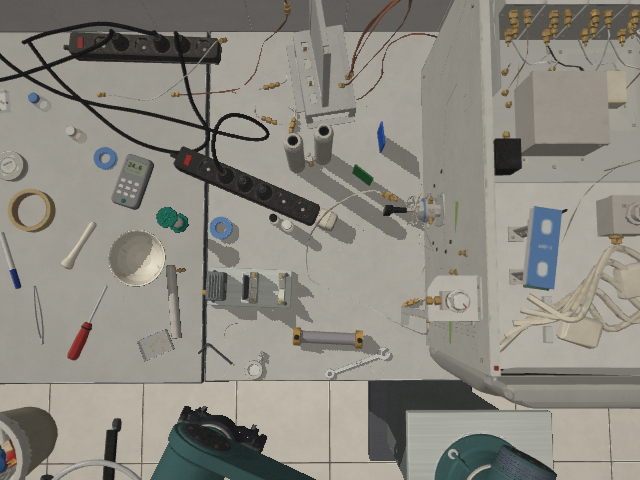

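The top view shows the cradle at about (250,288), with its lamp head at (216,288), and the cell at (328,338). Plate candidates are the dark plate at scene (329,293), the blue one at (261,199) and the green one at (282,213). The dark one in the slot is the target, so I'll check it in a close crop.

Run:
```python
import cv2,numpy as np
a=cv2.imread("pics/top0.png")[255:360,195:395]; b=cv2.imread("pics/scene0.png")[230:360,270:450]
a=cv2.resize(a,None,fx=4,fy=4,interpolation=cv2.INTER_CUBIC);b=cv2.resize(b,None,fx=4,fy=4,interpolation=cv2.INTER_CUBIC)
cv2.imwrite("pics/topc.png",a);cv2.imwrite("pics/scenec.png",b)
```

```text
(no output)
```

View pics/topc.png

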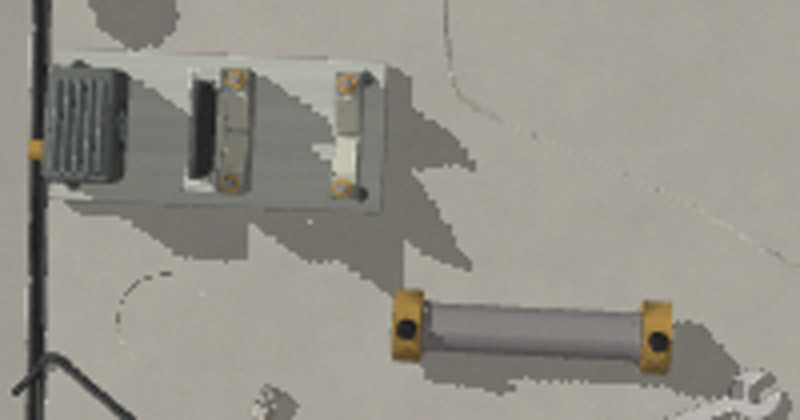

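View pics/scenec.png

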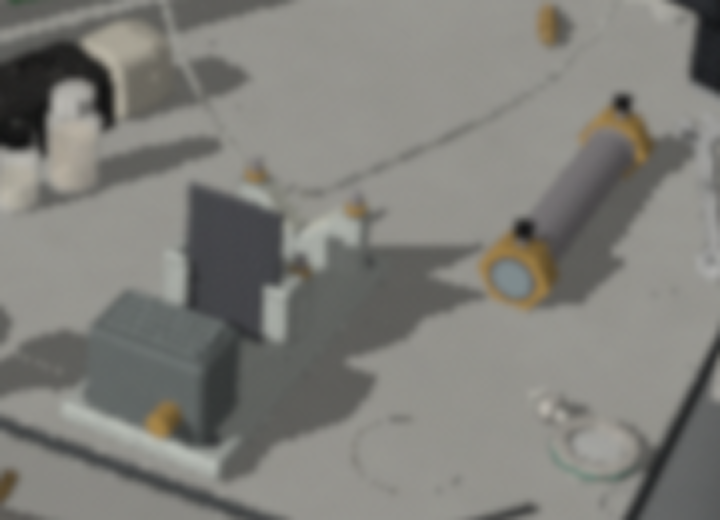

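The crops confirm it: the dark plate stands in the cradle slot (top crop about (203,130), top edge in the scene crop from (190,183) to (283,212)). The cell has black port caps at (406,329) and (658,341) in the top crop, and the cradle studs are visible too.

```bash
cat > h.py <<'E'
import numpy as np
from scipy.spatial.transform import Rotation as R
from bench import ctrl
def cam(n,st=None):
    c=ctrl.camera_info(n)
    if n=="wrist":
        st=st or ctrl.get_state(); T=np.eye(4);T[:3,:3]=R.from_euler("xyz",st["tcp_rot"],degrees=True).as_matrix();T[:3,3]=st["position"]
        T=T@c["tool_from_camera"]; return c["mtx"],T[:3,:3],T[:3,3]
    return c["mtx"],R.from_euler("xyz",c["rotation"],degrees=True).as_matrix(),np.array(c["position"])
def ray(C,p):
    K,Rm,t=C; return t,Rm@np.linalg.solve(K,[p[0],p[1],1.])
def atz(C,p,z):
    t,d=ray(C,p); return t+d*(z-t[2])/d[2]
def tri(*cp):
    A=np.zeros((3,3));b=np.zeros(3)
    for C,p in cp:
        t,d=ray(C,p);d=d/np.linalg.norm(d);M=np.eye(3)-np.outer(d,d);A+=M;b+=M@t
    return np.linalg.solve(A,b)
def proj(C,X):
    K,Rm,t=C;q=K@(Rm.T@(np.array(X)-t));return q[:2]/q[2]
E
python3 - <<'E'
from h import *
np.set_printoptions(precision=4,suppress=True)
T=cam("top");S=cam("scene")
tc=lambda u,v:(195+u/4-.4,255+v/4-.4); sc=lambda u,v:(270+u/4-.4,230+v/4-.4)
for n,p,z in[("stud+x far",(236,78),.059),("stud+x near",(229,183),.059),("stud-x far",(347,82),.059),("stud-x near",(341,188),.059),("plate far",(194,80),.091),("plate near",(192,178),.091),("capL",(406,328),.046),("capR",(658,341),.046)]:
    print(n,atz(T,tc(*p),z))
print("tri plate far",tri((T,tc(194,80)),(S,sc(190,183))),"near",tri((T,tc(192,178)),(S,sc(283,212))))
print("tri capL",tri((T,tc(406,328)),(S,sc(523,228))),"capR",tri((T,tc(658,341)),(S,sc(622,101))))
print("tri studs -x far",tri((T,tc(347,82)),(S,sc(256,165))))
for p in [(256,165),(356,205),(300,265)]: print(atz(S,sc(*p),.059))
E
```

```text
stud+x far [0.4537 0.4941 0.059 ]
stud+x near [0.3978 0.4974 0.059 ]
stud-x far [0.4514 0.4347 0.059 ]
stud-x near [0.3949 0.4377 0.059 ]
plate far [0.4518 0.5122 0.091 ]
plate near [0.401  0.5128 0.091 ]
capL [0.3199 0.4035 0.046 ]
capR [0.3126 0.2684 0.046 ]
tri plate far [0.4514 0.5123 0.0892] near [0.4016 0.5131 0.0902]
tri capL [0.3195 0.4037 0.041 ] capR [0.3124 0.2681 0.0417]
tri studs -x far [0.4516 0.4351 0.0531]
[0.4481 0.443  0.059 ]
[0.3907 0.4501 0.059 ]
[0.3944 0.5077 0.059 ]
```

```bash
python3 -m jog '[[0.5,-6,2,1,-9],[0.5,-12,4,2,-17.6],[0.5,-18,6,4,-17.6],[0.5,-22.3,7.9,5,-17.6],[0.5,-22.3,7.9,5,-17.6],[0.5,-22.3,7.9,5,-17.6]]'
python3 - <<'E'
from h import *
import cv2
s=ctrl.get_state();print(s["position"],s["tcp_rot"],s["joint_pos"])
C=cam("wrist",s);im=ctrl.grab_frame("wrist");cv2.imwrite("pics/w1.png",im)
print(proj(C,(.4265,.5125,.091)),proj(C,(.4518,.5125,.091)),proj(C,(.4015,.5125,.091)))
T=cam("top")
for p in[(355,265),(350,240),(400,265),(320,265),(355,300),(256,367),(215,352),(250,335)]: print(p,atz(T,p,0))
E
```

```text
t: 0.9
position: [0.4267, 0.5127, 0.2027]
tcp_rot: [-180.0, -0.1, 177.3]
contact_force: [-1.2, 0.4, -0.4]
gripper_width: 0.501
grasp_force: 0.0
[0.42674896 0.51269989 0.20272569] [-1.79961886e+02 -8.40005009e-02  1.77316100e+02] [ 4.53432864e+01  2.08259194e+01  6.53042875e+01  3.70496292e-02
  9.39543062e+01 -4.19703134e+01]
[321.44234134 243.34842406] [323.14230702 276.90193449] [319.647477   207.92182717]
(355, 265) [0.47527214 0.27252231 0.        ]
(350, 240) [0.5319285  0.28335072 0.        ]
(400, 265) [0.47497965 0.1709516  0.        ]
(320, 265) [0.47549947 0.35146689 0.        ]
(355, 300) [0.39675639 0.27321268 0.        ]
(256, 367) [0.249705   0.49408754 0.        ]
(215, 352) [0.28284235 0.58536334 0.        ]
(250, 335) [0.31992966 0.50795061 0.        ]
```

View pics/w1.png

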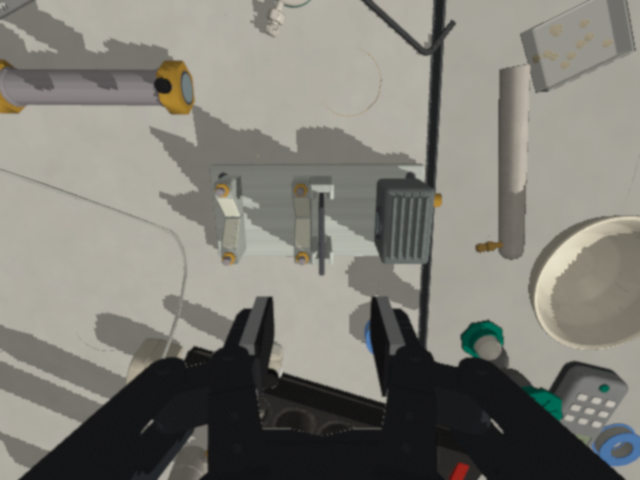

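```bash
python3 -m jog '[[0.5,0,0,4,0],[0.5,0,0,8,0],[0.5,0,0,11,0],[0.5,0,0,12.3,0],[0.5,0,0,12.3,0],[0,0,0,12.3,0],[0,0,0,12.3,0],[0,0,0,12.3,0],[0,0,0,12.3,0]]'; python3 -m jog '[[0,0,0,0,0],[0,0,0,-0.5,0],[0,0,0,-1.5,0],[0,0,0,-3,0],[0,0,0,-5,0],[0,0,0,-7,0],[0,0,0,-9,0],[0,0,0,-9.5,0],[0,0,0,-9.5,0]]'
python3 - <<'E'
from h import *
import cv2
a=ctrl.grab_frame("scene")[150:350,220:500];cv2.imwrite("pics/s2.png",cv2.resize(a,None,fx=2.5,fy=2.5))
E
```

```text
t: 2.08
position: [0.4279, 0.5134, 0.0825]
tcp_rot: [179.9, 0.1, 177.3]
contact_force: [-0.4, -1.4, 6.3]
gripper_width: 0.036
grasp_force: 60.2
t: 3.2
position: [0.4272, 0.5129, 0.1758]
tcp_rot: [180.0, 0.0, 177.3]
contact_force: [0.4, -0.1, -0.6]
gripper_width: 0.041
grasp_force: 59.2
```

View pics/s2.png

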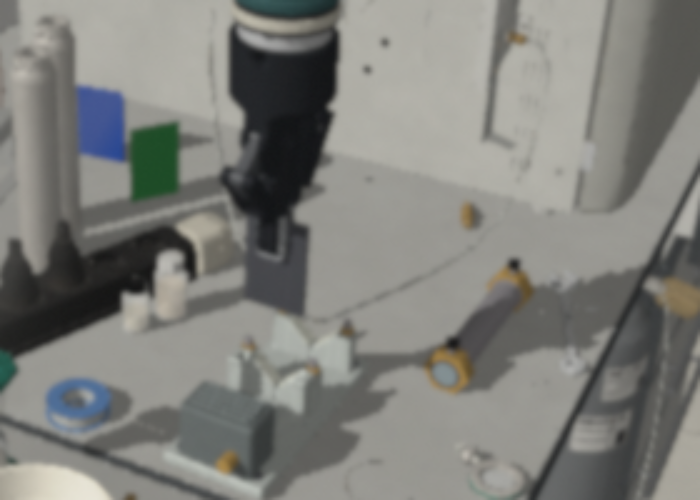

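The plate is out of the slot and hanging in the gripper, and the cradle is clear. I'll set it down on the robot-side bench at about (0.325, 0.515).

```bash
python3 -m jog '[[0,3,-0.1,0,0],[0,7,-0.2,0,0],[0,10.2,-0.3,0,0],[0,10.2,-0.3,3,0],[0,10.2,-0.3,6,0],[0,10.2,-0.3,8.5,0],[0,10.2,-0.3,9.8,0],[0,10.2,-0.3,10.4,0],[0,10.2,-0.3,10.5,0],[0,10.2,-0.3,10.5,0],[0,10.2,-0.3,10.5,0]]'
```

```text
t: 4.62
position: [0.3255, 0.5151, 0.0715]
tcp_rot: [179.9, 0.1, 177.3]
contact_force: [-0.3, -0.2, -0.4]
gripper_width: 0.033
grasp_force: 59.2
```

```bash
python3 -m jog '[[0,0,0,0.2,0],[0,0,0,0.2,0],[0.3,0,0,0.2,0],[0.6,0,0,0.2,0],[1,0,0,0.2,0],[1,0,0,0.2,0],[1,0,0,0.2,0],[1,0,0,0.2,0]]'
python3 - <<'E'
from h import *
import cv2
a=ctrl.grab_frame("scene")[200:380,280:500];cv2.imwrite("pics/s3.png",cv2.resize(a,None,fx=3,fy=3))
E
```

```text
t: 5.62
position: [0.3251, 0.5146, 0.0684]
tcp_rot: [180.0, 0.0, 177.3]
contact_force: [0.1, -0.1, -0.2]
gripper_width: 1.0
grasp_force: 0.0
```

View pics/s3.png

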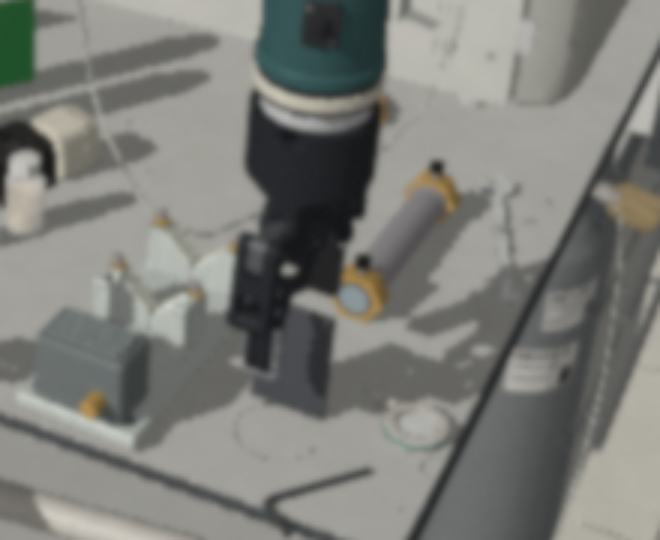

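The plate is standing free on its foot. I'll tip it toward -y with the rear finger.

```bash
python3 -m jog '[[1,0,0,-0.6,0],[1,0,-2,-0.6,0],[1,0,-3.5,-0.6,0],[1,0,-4,-0.6,0],[1,0,-4.3,-0.6,0],[1,0,-4.6,-0.6,0],[1,0,-4.9,-0.6,0],[1,0,-5.2,-0.6,0],[1,0,-5.2,-0.6,0],[1,0,-5.2,-3,0],[1,0,-5.2,-8,0],[1,0,-5.2,-12,0]]'
python3 - <<'E'
from h import *
import cv2
a=ctrl.grab_frame("wrist");cv2.imwrite("pics/w4.png",a); print(ctrl.get_state()["position"],ctrl.get_state()["tcp_rot"])
E
```

```text
t: 7.18
position: [0.3228, 0.4629, 0.1902]
tcp_rot: [179.9, 0.0, 177.3]
contact_force: [0.3, 0.8, 0.1]
gripper_width: 1.002
grasp_force: 0.0
[0.32453377 0.46495148 0.19704965] [179.4328006    0.43616224 177.33657591]
```

View pics/w4.png

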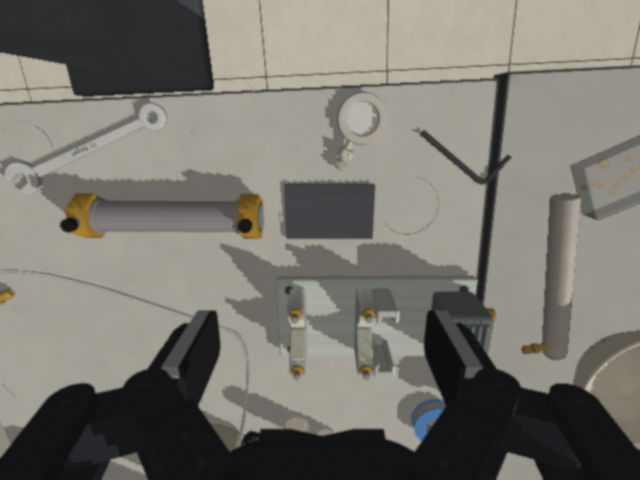

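The plate lies flat and clear at (330,211), between the cell and the seam. The cell's caps are at about (70,226) and (246,226), and its barrel is at row 216.

Run:
```python
from h import *
np.set_printoptions(precision=4,suppress=True)
s=ctrl.get_state();C=cam("wrist",s);T=cam("top")
print(s["position"],s["tcp_rot"])
tc=lambda u,v:(195+u/4-.4,255+v/4-.4)
l=tri((T,tc(406,328)),(C,(246,226)));r=tri((T,tc(658,341)),(C,(70,226)))
print(l,r,(l+r)/2,atz(C,(246,226),.046),atz(C,(70,226),.046))
for p in[(296,316),(297,372),(368,315),(366,372)]: print("stud",atz(C,p,.059))
ST=[tri((T,tc(*a)),(C,b)) for a,b in[((236,78),(366,372)),((229,183),(368,315)),((347,82),(297,372)),((341,188),(296,316))]]
print(np.array(ST),np.mean(ST,0))
def d(t,yaw):
    y=np.radians(177.3);e=np.array(t)-s["position"];print("move cm",100*(np.cos(y)*e[0]+np.sin(y)*e[1]),100*(np.sin(y)*e[0]-np.cos(y)*e[1]),-100*e[2],177.3-yaw)
d([.3163,.336,.15],86.9)
```

```text
[0.3245 0.465  0.197 ] [179.4328   0.4362 177.3366]
[0.3212 0.4053 0.0464] [0.3141 0.2693 0.0464] [0.3176 0.3373 0.0464] [0.3225 0.4071 0.046 ] [0.3156 0.27   0.046 ]
stud [0.3978 0.4418 0.059 ]
stud [0.4539 0.4387 0.059 ]
stud [0.4   0.501 0.059]
stud [0.4573 0.499  0.059 ]
[[0.4536 0.496  0.0631]
 [0.3978 0.4988 0.0623]
 [0.4518 0.4367 0.0608]
 [0.3956 0.4398 0.0614]] [0.4247 0.4678 0.0619]
move cm 0.21501821152492873 -12.919619558740244 4.70496504857166 90.4
```

```bash
python3 -m jog '[[1,0,-2,0,10],[1,0,-5,1,20],[1,0,-9,2,30],[1,0,-12.6,3,40],[1,0,-12.6,3.8,50],[1,0,-12.6,3.8,60],[1,0,-12.6,3.8,70],[1,0,-12.6,3.8,80],[1,0,-12.6,3.8,90.4],[1,0,-12.6,3.8,90.4],[1,0,-12.6,3.8,90.4],[1,0,-12.6,3.8,90.4]]'
python3 - <<'E'
from h import *
import cv2
np.set_printoptions(precision=4,suppress=True)
s=ctrl.get_state();print(s["position"],s["tcp_rot"])
C=cam("wrist",s);a=ctrl.grab_frame("wrist");cv2.imwrite("pics/w5.png",a)
print(proj(C,(.3205,.4045,.046)),proj(C,(.3135,.269,.046)),proj(C,(.317,.3368,.03)))
E
```

```text
t: 8.72
position: [0.3168, 0.3368, 0.1503]
tcp_rot: [180.0, -0.0, 87.0]
contact_force: [-0.6, 0.1, 0.0]
gripper_width: 1.002
grasp_force: 0.0
[0.3168 0.3368 0.1503] [179.9988  -0.0041  87.0099]
[322.5732 141.6693] [322.6272 334.2264] [322.5546 238.8119]
```

View pics/w5.png

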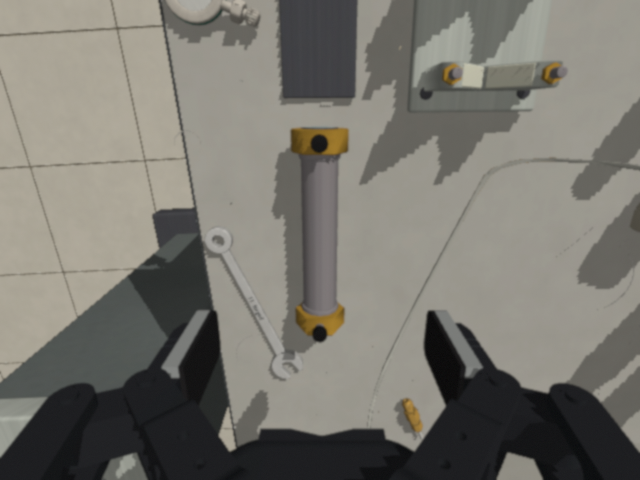

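```bash
python3 -m jog '[[0.6,0,0,4,0],[0.6,0,0,8,0],[0.6,0,0,11,0],[0.6,0,0,12.4,0],[0.6,0,0,12.4,0],[0,0,0,12.4,0],[0,0,0,12.4,0],[0,0,0,12.4,0],[0,0,0,12.4,0],[0,0,0,12.4,0]]'; python3 -m jog '[[0,0,0,-0.5,0],[0,0,0,-2,0],[0,0,0,-5,0],[0,0,0,-8,0],[0,0,0,-10,0],[0,0,0,-10,0],[0,0,0,-10,0]]'
```

```text
t: 10.02
position: [0.3177, 0.3377, 0.0281]
tcp_rot: [179.9, -0.1, 86.9]
contact_force: [-1.1, -0.5, 6.2]
gripper_width: 0.281
grasp_force: 59.3
t: 10.9
position: [0.3163, 0.3363, 0.1255]
tcp_rot: [-179.9, 0.1, 86.9]
contact_force: [0.4, -0.3, -3.1]
gripper_width: 0.278
grasp_force: 59.1
```

```bash
python3 -m jog '[[0,3,2.2,0,-0.4],[0,7,5.2,0,-0.4],[0,11,8,0,-0.4],[0,13.56,10.08,0.5,-0.4],[0,13.56,10.08,1.5,-0.4],[0,13.56,10.08,2,-0.4],[0,13.56,10.08,2,-0.4],[0,13.56,10.08,2,-0.4]]'
python3 - <<'E'
from h import *
import cv2
np.set_printoptions(precision=4,suppress=True)
s=ctrl.get_state();print(s["position"],s["tcp_rot"])
C=cam("wrist",s);a=ctrl.grab_frame("wrist");t=ctrl.grab_frame("top")
c=cv2.resize(a[60:360,200:440],None,fx=2,fy=2); cv2.imwrite("pics/w6.png",c)
y=np.radians(87.3);ax=np.array([np.cos(y),np.sin(y),0]);ay=np.array([-np.sin(y),np.cos(y),0]);o=np.array([.4247,.467,0])
for i in(30,-30):
  for j in(28,-28): print(i,j,(proj(C,o+ax*i/1e3+ay*j/1e3+[0,0,.059])-[200,60])*2)
for i in(68,-68): print("cap",(proj(C,s["position"]+ax*i/1e3+[0,0,.0195])-[200,60])*2)
E
```

```text
t: 11.9
position: [0.4244, 0.4664, 0.1068]
tcp_rot: [180.0, -0.0, 87.3]
contact_force: [0.6, -0.6, -2.7]
gripper_width: 0.279
grasp_force: 59.4
[0.4244 0.4664 0.1068] [179.9809  -0.0212  87.3242]
30 28 [131.8028 337.7469]
30 -28 [360.2025 337.7325]
-30 28 [142.9555 547.6117]
-30 -28 [348.5678 547.6129]
cap [245.846  230.5743]
cap [245.1583 904.6766]
```

View pics/w6.png

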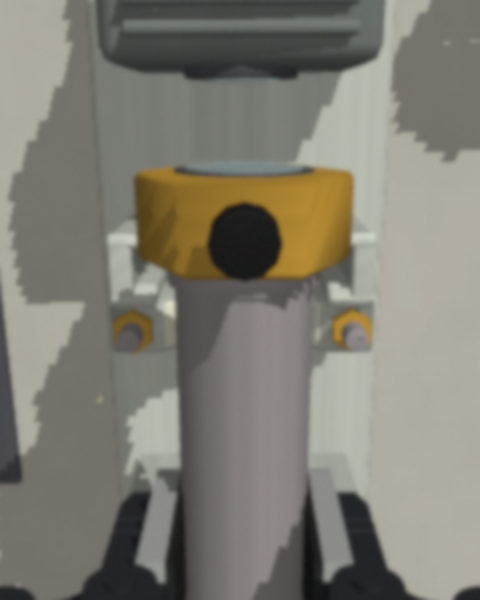

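The cell's cap is at (245,242) and the studs are at (130,335) and (352,335), so it is about 0.5 mm off centre and aligned along the axis. Descending.

```bash
python3 -m jog '[[0,0,-0.05,1.5,0],[0,0,-0.05,3,0],[0,0,-0.05,4.2,0],[0,0,-0.05,4.8,0],[0,0,-0.05,5.1,0],[0,0,-0.05,5.1,0],[0,0,-0.05,5.1,0]]';python3 -m jog '[[0,0,0,0.1,0],[0,0,0,0.2,0],[0,0,0,0.3,0],[0,0,0,0.3,0],[0,0,0,0.3,0]]'
```

```text
t: 12.88
position: [0.4245, 0.467, 0.0558]
tcp_rot: [180.0, -0.0, 87.3]
contact_force: [0.3, -0.1, -3.0]
gripper_width: 0.28
grasp_force: 59.5
t: 13.5
position: [0.4242, 0.4675, 0.055]
tcp_rot: [180.0, -0.1, 87.4]
contact_force: [-4.3, -2.6, 7.9]
gripper_width: 0.28
grasp_force: 60.6
```

```bash
python3 -m jog '[[0,0,-0.05,0.1,0],[0,0,-0.05,0.1,0],[0,0,-0.05,0.1,0],[0,0,-0.05,0.1,0]]'
python3 - <<'E'
from h import *
for i in range(3):
    ctrl.grab_frame("top");s=ctrl.get_state();print(s["position"],s["contact_force"],s["ft_torque"])
E
```

```text
t: 14.0
position: [0.4241, 0.4678, 0.055]
tcp_rot: [179.9, -0.2, 87.4]
contact_force: [-4.3, -2.5, 10.8]
gripper_width: 0.281
grasp_force: 60.8
[0.42414712 0.46782317 0.05498551] [-4.49749155 -3.15648699 10.02319831] [-0.37599637  0.76939323  0.14266067]
[0.42416957 0.46780923 0.05500276] [-4.30989267 -2.53999427  9.653292  ] [-0.41919378  0.68606135  0.12427545]
[0.42417075 0.46779896 0.05499926] [-3.72417217 -1.22572642 10.38989541] [-0.35599016  0.68919724  0.14009662]
```

```bash
python3 -m jog '[[0,0,-0.05,0.1,0],[0,0,-0.1,0.2,0],[0,0,-0.1,0.3,0],[0,0,-0.1,0.3,0],[0,0,-0.1,0.3,0]]'
python3 - <<'E'
from h import *
for i in range(3):
    a=ctrl.grab_frame("top");s=ctrl.get_state();print(s["position"],s["tcp_rot"],s["contact_force"],s["ft_torque"])
E
```

```text
t: 14.78
position: [0.4242, 0.4686, 0.0549]
tcp_rot: [179.7, -0.3, 87.4]
contact_force: [-5.7, -3.5, 17.8]
gripper_width: 0.279
grasp_force: 61.7
[0.42413718 0.46861937 0.05486846] [179.71561804  -0.30697812  87.36405505] [-5.21761688 -3.44306537 18.70528695] [-0.68486687  0.91954009  0.13334852]
[0.42415224 0.46861513 0.05490514] [179.71170413  -0.30978427  87.36453292] [-5.04064393 -4.11130597 18.28522085] [-0.62647704  0.909426    0.17745466]
[0.42418069 0.46858439 0.05488113] [179.71458232  -0.30747536  87.36092185] [-6.10196249 -4.06635758 18.8161176 ] [-0.67615487  0.84087661  0.14162252]
```

```bash
python3 -m jog '[[0,-0.05,-0.1,0.1,0],[0,-0.1,-0.2,0.2,0],[0,-0.15,-0.25,0.3,0],[0,-0.2,-0.25,0.4,0],[0,-0.2,-0.25,0.4,0],[0,-0.2,-0.25,0.4,0]]'
python3 - <<'E'
from h import *
for i in range(3):
    a=ctrl.grab_frame("top");s=ctrl.get_state();print(s["position"],s["tcp_rot"],s["contact_force"],s["ft_torque"])
E
```

```text
t: 15.68
position: [0.4241, 0.4686, 0.0548]
tcp_rot: [179.3, -0.6, 87.4]
contact_force: [-3.8, -2.2, 25.6]
gripper_width: 0.282
grasp_force: 62.5
[0.42407341 0.4685841  0.05480872] [179.34530082  -0.63363986  87.36053868] [-4.68101519 -3.66855265 27.01435209] [-0.64446614  0.7021082   0.13305274]
[0.42405085 0.46858383 0.05477512] [179.34835028  -0.6321283   87.35939369] [-5.169881   -3.55057323 26.78150367] [-0.62920726  0.67742183  0.14001689]
[0.42403078 0.46858637 0.05477514] [179.35008819  -0.63232708  87.35967641] [-5.00635616 -3.23820545 26.21687379] [-0.54901447  0.73171106  0.17709806]
```

```bash
python3 -m jog '[[0,-0.05,-0.1,0.1,0],[0,-0.1,-0.15,0.2,0],[0,-0.1,-0.2,0.3,0],[0,-0.1,-0.2,0.3,0],[0,-0.1,-0.2,0.3,0],[0,-0.1,-0.2,0.3,0]]'
python3 - <<'E'
from h import *
import cv2
np.set_printoptions(precision=4,suppress=True)
for i in range(2):
    a=ctrl.grab_frame("wrist");s=ctrl.get_state();print(s["position"],s["tcp_rot"],s["contact_force"],s["gripper_width"])
# black cap blob: height/lateral check of the front cap against the seat prediction
C=cam("wrist",s);y=np.radians(87.3);p=proj(C,np.array([.4244,.4675,.073])+.068*np.array([np.cos(y),np.sin(y),0]));print("pred cap",p)
m=(a.max(2)<45).astype(np.uint8);n,_,st,ce=cv2.connectedComponentsWithStats(m)
print([(ce[i],st[i,4]) for i in range(1,n) if st[i,4]>100 and np.hypot(*(ce[i]-p))<80])
E
```

```text
t: 16.58
position: [0.424, 0.4686, 0.0547]
tcp_rot: [179.1, -0.8, 87.4]
contact_force: [-3.0, -5.0, 33.2]
gripper_width: 0.276
grasp_force: 63.3
[0.424  0.4686 0.0547] [179.0714  -0.8161  87.3537] [-3.2682 -3.7993 32.7914] 0.27514877514575337
[0.424  0.4686 0.0547] [179.0704  -0.8128  87.3541] [-4.1    -4.2932 32.5819] 0.2803117214030127
pred cap [325.6163 176.8946]
[(array([321.1216, 179.4883]), np.int32(987))]
```

```bash
python3 -c "
from bench import ctrl
print(ctrl.job_done())"
```

```text
the job is handed in; nothing more can be done
None
```

The job is handed in: the blanking plate lies flat on the open bench clear of the cradle, and the gas cell sits in the V with its ports up, still gripped and pressed down with about 35 N, carried by both sides of the V.

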